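# Lock a pump rotor on its shaft with a push nut

## Task

The pump is being put back together: slip the toothed push nut over the domed end of the drive shaft and let it sit there, then take the red-handled setting tube and press the nut straight down into the rotor's well until it bites tight on the hub and the springy washer under the rotor is pressed flat. Go by feel: stop as soon as it comes up solid, and never lean on it with 30 N or more. Then stand the tube upright back in its hole in the tool block, and leave the other things where they are.

Things in the scene. Friction and masses are not known exactly. Their poses are not given: they have to be found in the camera images.
- nut: Toothed steel push nut lying teeth up on the blue mat: ring 26 mm across, 6 mm tall, 22 mm clear inside the rim, with 6 springy teeth bent inward and up to a 9.4 mm circle. Origin at the centre of its underside, z up. Hung on the shaft's dome its underside is about 3 to 5 mm below the shaft tip. Pressed down the shaft it slides at about 6 to 13 N; its teeth do not let it back up.
- shaft_tip (a point): Top of the dome of the pump's plain upright drive shaft: 12 mm across, end of 6 mm radius, fixed. z up, x towards the control panel. The pump lies head up; case 130 mm wide, 95 mm tall, from 70 mm behind to 130 mm ahead of the shaft along x. The three-roller rotor round the shaft is 76 mm across, its top 20 to 34 mm below the tip; nothing else on the pump is higher.
- rotor (a joint): How far (m) the rotor is pressed down on the spring washer under it: 0 free, 0.002 flat, then solid; takes under 2 N. Its top has a well 36 mm across, 10 mm deep round the shaft; the well's flat floor is the hub on which the nut seats. Rotor free, the floor is 30 to 44 mm below the shaft tip: hidden spacers differ from pump to pump, so only force tells when the nut is home.
- driver: Setting tube standing in the tool block: steel tube 28 mm across, bore 20 mm by 45 mm deep open at the foot (it goes over the shaft and bears on the nut's rim), with a red handle 30 mm across from 60 to 115 mm above the foot; 0.16 kg. Origin at the centre of its foot, z up along the tube.
- driver_grip (a point): Point on the axis of the red handle, 85 mm above the tube's foot: where to grip it from above (30 mm across).
- block_hole (a point): Mouth of the round hole for the tube in the dark tool block (70 by 130 mm, 45 mm tall, fixed): hole 32 mm across, 33 mm deep with a flat floor, upright. Centre of the hole at the block's top face. Two short coloured tool heads stand 16 mm above the block, 45 and 75 mm from the hole.
- roller: Spare white pump roller standing on the mat, 17 mm across, 24 mm tall. Leave alone.
- beaker: Glass beaker on the bench, 66 mm across, 90 mm tall. Leave alone.
- jar: Small grease jar with a blue lid, 52 mm across, 55 mm tall. Leave alone.
Not all that is in view belongs to the job. Leave any yellow look-alike of the part that bears block_hole alone.

How it is judged:
By the outcome, as a careful person would: the job done as asked, in the order asked, and still so for the second after the job is handed in, with the robot touching nothing.
It also fails if it takes over 70 s, if anything falls off the work surface, if the arm or the gripper's body presses on something with over 40 N, if the wrist force passes 120 N, or if a joint passes its speed limit or range.

## Robot

A 6-joint arm with a two-finger parallel gripper is mounted at the origin on the work surface. World frame = base frame: x ahead of the robot, y to its left, z up, the work surface at z = 0. Lengths are in m, angles in degrees, forces in N, time in s.
With the tool pointing down it reaches from about 0.4 to 0.825 m from the base axis. Payload 7 kg.
Tool frame: the origin (TCP) lies on the centre line of the jaws, within the pads' length; the fingertips stand 19 mm ahead of it and the grasp point (between the pads) is the TCP (r.tip_extent is the distance from the TCP to the fingertips, in m); z points along the fingers, y is the line along which they close (so a half turn about z gives the same grasp; the last joint's range is limited). The gripper opens to 88 mm and grips with 3 to 60 N. Pads are 19 mm wide; open, the fingers measure 130 mm over their backs; the gripper's body (78 mm by 193 mm) begins 47 mm behind the grasp point.
Start: joints at [89.215, 20.546, 0.682, 0, -70.136, -16.507], TCP at [0.201, 0.644, 0.246] pointing down, gripper open.
Joint ranges: [-176.03, 176.03], [-82.01, 121.73], [-58.28, 71.71], [-173.87, 95.51], [-174.79, -0.11], [-173.66, 173.66]. Speed limits (degrees/s): [136.94, 136.94, 172.46, 180, 180, 180].

## Interface

Orientations are given as [roll, pitch, yaw] about the fixed x, y, z axes, in that order (R = Rz(yaw) Ry(pitch) Rx(roll)).
In Python, from plant import r gives the robot as it stands. The module is installed in compiled form; this text tells all that it offers.
- The arm moves only by the tool jog_arm, never from a script. Its argument "deltas" is a list that holds one entry, the list of rows, each a list of 5 numbers: the opening, from -1 (shut) to 1 (fully open), then the shift along the world's x, y, z in cm, then the turn about the world's z in rad. In form: [[[claw, dx, dy, dz, turn], ...]]. A call has 1 to 8 rows; each row shifts and turns the commanded pose from where the row before left it; what a row does not reach is not made up. A row lasts 1/8 s, in which the tool goes at most 62.5 mm and 10.7 degrees, less where a joint would pass 70% of its speed; a pose out of reach is approached as far as the arm can. A call with a gripper value outside its range is refused whole. The fingers move at their own pace and stop on an object; "force" is the grip in N (left out, the last holds). Time passes only in rows, so rows that do not move let the fingers close. It gives the time, the measured TCP pose, the force, the opening and the grip force at its end, in the units of the state.
- r.get_state(): the state, without advancing time (a new reading comes with each control period).
- r.capture(name): name is "scene" or "side" or "wrist"; returns the picture (400x640x3 uint8, blue, green, red); there is no depth.
- r.camera_info(name): a dict with "fx", "fy", "cx", "cy" (pixels), "view" (4x4, takes a point from world to camera coordinates). Camera axes: x right, y up, looking along -z (the intrinsics and any distortion apply to the point x, -y, -z); pixel columns grow to the right and rows downward; lengths in m; the calibration is good to about 2 mm. A picture is of the moment at which its call begins: read the wrist's pose just before it. camera_info takes no time and is no camera call; for the wrist camera it gives the pose at the moment of the call.
- r.close_job(): hands the job in; it is judged then, once.
The state is a dict: "time_s": time; "joints": joint angles; "qd": joint speeds; "joint_torque": joint torques, N m; "tcp_pos": TCP position; "eef_rot": TCP orientation; "contact_force": force on the tool from outside, world axes, zero at the start; "moment": the same for the moment, N m; "gripper_width": finger opening in m; "gripper_force": force on a finger pad.
Only numpy, scipy, OpenCV 4.12 (cv2) and the standard library are available. Lean on these libraries where they do the work, as an engineer would, in place of code of your own. Each camera call takes 0.05 s, during which the arm holds its last target. There are 200 camera calls.

## Working session

There is one attempt and no reset: what is moved stays moved. The work goes in short steps, Python scripts to look and compute and a tool call to move; the robot and the scene stay as the last step left them, time stands still between calls to the robot, and variables do not carry over. Pictures are saved under pics/ and viewed, at most 10 in all, crops included, and the job is handed in when it is done.

Besides the shell and the picture viewer there is one more tool, called after "Request:" by a JSON object that holds its "api" and its "payload". jog_arm: Moves the arm, as the interface text tells. Its arguments: {"type":"object","properties":{"deltas":{"type":"array"},"force":{"type":"number"}},"required":["deltas"]}

```bash
mkdir -p pics
python3 - <<'E'
from plant import r
import cv2,numpy as np
for n in ("scene","side","wrist"):
    i=r.camera_info(n); im=r.capture(n); cv2.imwrite(f"pics/{n}0.png",im)
    print(n,{k:(np.round(v,4).tolist()) for k,v in i.items()})
print(r.get_state())
E
```

```text
scene {'fx': 495.0483, 'fy': 495.0483, 'cx': 320.6664, 'cy': 206.4715, 'view': [[0.864, 0.5035, 0.0029, -0.4695], [-0.2707, 0.4598, 0.8458, 0.0396], [0.4245, -0.7315, 0.5335, -1.6644], [0.0, 0.0, 0.0, 1.0]]}
side {'fx': 434.5122, 'fy': 434.5122, 'cx': 317.7271, 'cy': 201.9398, 'view': [[1.0, -0.0018, 0.0083, -0.5093], [-0.0057, 0.591, 0.8066, -0.1072], [-0.0063, -0.8067, 0.591, -1.0181], [0.0, 0.0, 0.0, 1.0]]}
wrist {'fx': 322.9153, 'fy': 322.9153, 'cx': 318.173, 'cy': 201.0333, 'view': [[-0.2974, -0.9548, 0.0023, 0.6742], [0.9206, -0.2873, -0.2645, 0.0334], [0.2532, -0.0766, 0.9644, -0.3902], [0.0, 0.0, 0.0, 1.0]]}
{'time_s': 0.15, 'joints': array([ 8.92144120e+01,  2.05814212e+01,  6.47300171e-01, -1.54088255e-02,
       -7.01366274e+01, -1.65083076e+01]), 'qd': array([-0.09258758, -0.19125287,  0.25428437,  0.030147  ,  0.0636702 ,
       -0.03634971]), 'joint_torque': array([-1.55175669e-03, -5.83276784e+01,  2.93289095e+01,  7.00135589e+00,
        8.75082391e-03, -1.13465512e-04]), 'tcp_pos': array([0.20055988, 0.64415866, 0.24485329]), 'eef_rot': array([ 1.79928051e+02, -6.21516564e-03, -1.72991362e+01]), 'contact_force': array([-0.89594021, -0.22839982,  0.41777658]), 'moment': array([-0.02908327, -0.03765104, -0.04907426]), 'gripper_force': 0.0, 'gripper_width': 0.08756013691519872}
```

View pics/scene0.png

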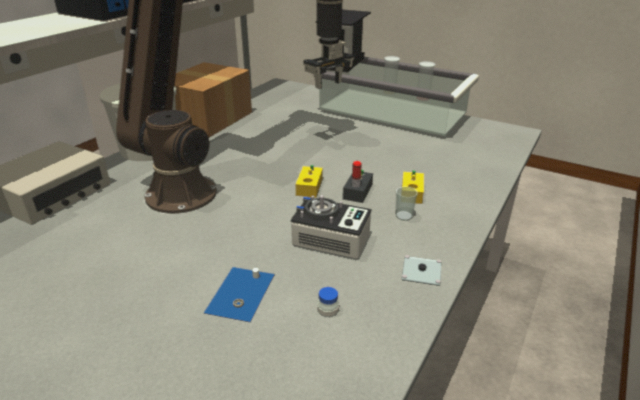

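View pics/side0.png

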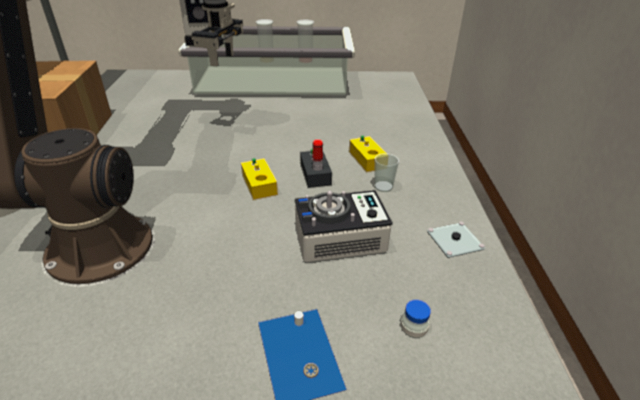

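View pics/wrist0.png

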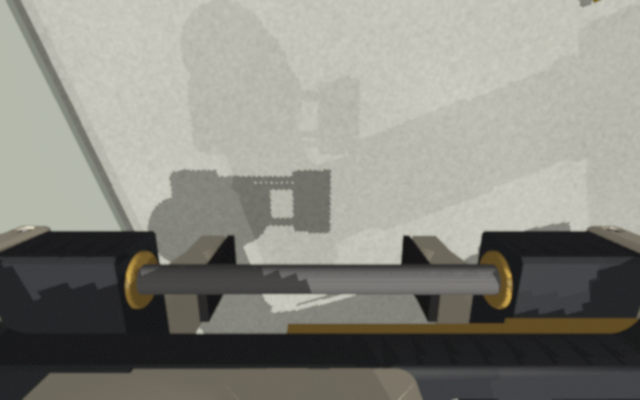

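The scene view shows the nut at about (239,302) and the red handle at (357,165), with the rotor at (321,205). In the side view they are at (311,370), (318,150) and (330,203).

```bash
cat > h.py <<'E'
from plant import r
import cv2,numpy as np
def ray(info,uv):
    V=info["view"];R=V[:3,:3];c=-R.T@V[:3,3]
    d=R.T@np.array([(uv[0]-info["cx"])/info["fx"],-(uv[1]-info["cy"])/info["fy"],-1.])
    return c,d/np.linalg.norm(d)
def onz(info,uv,z):
    c,d=ray(info,uv);return c+d*(z-c[2])/d[2]
def tri(rays):
    A=sum(np.eye(3)-np.outer(d,d) for c,d in rays);b=sum((np.eye(3)-np.outer(d,d))@c for c,d in rays)
    p=np.linalg.solve(A,b);return p,[np.linalg.norm(np.cross(p-c,d)) for c,d in rays]
def proj(info,p):
    q=info["view"][:3,:3]@p+info["view"][:3,3];return np.array([info["cx"]-info["fx"]*q[0]/q[2],info["cy"]+info["fy"]*q[1]/q[2]])
E
python3 - <<'E'
from h import *
I={n:r.camera_info(n) for n in("scene","side","wrist")}
np.set_printoptions(precision=4,suppress=True)
for n in("scene","side"):
    im=cv2.imread(f"pics/{n}0.png");b,g,rr=[im[...,k].astype(int) for k in range(3)]
    m=((rr>120)&(g<60)&(b<60)).astype(np.uint8)
    k,l,s,c=cv2.connectedComponentsWithStats(m)
    print(n,[(s[i].tolist(),c[i]) for i in range(1,k) if s[i][4]>20])
print("nut",onz(I["scene"],(239,302),.006),onz(I["side"],(311,370),.006))
print("rotor",tri([ray(I["scene"],(321,204)),ray(I["side"],(330,203))]))
print("handle",tri([ray(I["scene"],(357,170)),ray(I["side"],(318,150))]))
print("block",onz(I["scene"],(358,182),.045),onz(I["side"],(317,163),.045))
st=r.get_state();V=I["wrist"]["view"];c=-V[:3,:3].T@V[:3,3];print(c,c-st["tcp_pos"],-V[2,:3],V[0,:3])
for n,(x,y,w,h) in dict(scene=(280,140,160,120),side=(230,125,180,140)).items():
    im=cv2.imread(f"pics/{n}0.png")[y:y+h,x:x+w];globals()[n]=cv2.resize(im,(396,400 if 0 else 300),interpolation=cv2.INTER_CUBIC)
cv2.imwrite("pics/c1.png",np.hstack([scene,side]))
E
```

```text
scene [([354, 162, 7, 4, 23], array([356.6522, 163.6957]))]
side [([313, 140, 10, 6, 41], array([317.3902, 142.9024]))]
nut [ 0.4954 -0.317   0.006 ] [ 0.4969 -0.3194  0.006 ]
rotor (array([0.5354, 0.0145, 0.1241]), [np.float64(0.0007113694370922245), np.float64(0.0007113694370920737)])
handle (array([0.5098, 0.2922, 0.0988]), [np.float64(0.0009798228383463014), np.float64(0.0009798228383463125)])
block [0.508  0.3077 0.045 ] [0.5074 0.3141 0.045 ]
[0.2686 0.6234 0.3837] [ 0.068  -0.0207  0.1388] [-0.2532  0.0768 -0.9644] [-0.2974 -0.9548  0.002 ]
```

View pics/c1.png

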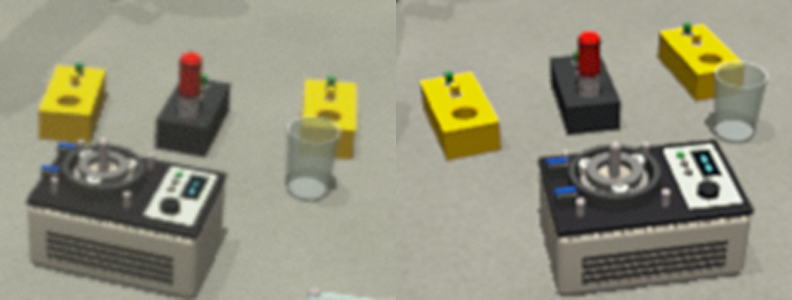

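The crops show the shaft tip at about scene (321,197) and side (330,194). The driver stands in the dark block and the two yellow blocks are decoys. I'll move over the driver, then the pump, then the nut, taking a wrist picture at each.

Request:
{"api": "jog_arm", "payload": {"deltas": [[[1, 3.85, -4.4, 0.6, 0], [1, 3.85, -4.4, 0.6, 0], [1, 3.85, -4.4, 0.6, 0], [1, 3.85, -4.4, 0.6, 0], [1, 3.85, -4.4, 0.6, 0], [1, 3.85, -4.4, 0.6, 0], [1, 3.85, -4.4, 0.6, 0], [1, 3.85, -4.4, 0.6, 0]]]}}

```text
time_s: 1.15
tcp_pos: [0.5095, 0.2909, 0.2937]
eef_rot: [-180.0, 0.0, -17.3]
contact_force: [0.8, 1.2, 0.9]
gripper_width: 0.0877
gripper_force: 0.0
```

Request:
{"api": "jog_arm", "payload": {"deltas": [[[1, 0, 0, 0, 0], [1, 0, 0, 0, 0], [1, 0, 0, 0, 0]]]}}

```text
time_s: 1.52
tcp_pos: [0.508, 0.2932, 0.2933]
eef_rot: [180.0, 0.0, -17.2]
contact_force: [0.3, 0.7, -0.2]
gripper_width: 0.0877
gripper_force: 0.0
```

```bash
cat > cap.py <<'E'
import sys,pickle
from h import *
n=sys.argv[1]
st=r.get_state();i=r.camera_info("wrist");im=r.capture("wrist");cv2.imwrite(f"pics/{n}.png",im);pickle.dump((i,st),open(f"pics/{n}.pkl","wb"))
print(st["time_s"],st["tcp_pos"],st["eef_rot"],st["qd"].round(2),st["contact_force"])
E
python3 cap.py w1
python3 -c "
from h import *
a,b=r.camera_info('scene'),r.camera_info('side')
print(tri([ray(a,(320.8,197.2)),ray(b,(329.5,193.6))]))"
```

```text
1.525 [0.5079874  0.29320811 0.29328563] [ 1.79981590e+02  1.92053541e-02 -1.72226788e+01] [ 0.46 -0.01  0.01  0.07  0.01  0.13] [ 0.28605735  0.7073541  -0.22449218]
(array([0.53379755, 0.01683806, 0.1460814 ]), [np.float64(0.0006847717880842243), np.float64(0.000684771788084202)])
```

Request:
{"api": "jog_arm", "payload": {"deltas": [[[1, 0.5, -5.6, 0, 0], [1, 0.5, -5.6, 0, 0], [1, 0.5, -5.6, 0, 0], [1, 0.4, -5.6, 0, 0], [1, 0.4, -5.6, 0, 0], [1, 0, 0, 0, 0], [1, 0, 0, 0, 0], [1, 0, 0, 0, 0]]]}}

```text
time_s: 2.58
tcp_pos: [0.5317, 0.0138, 0.2935]
eef_rot: [-180.0, -0.0, -17.2]
contact_force: [0.1, -0.2, 0.6]
gripper_width: 0.0873
gripper_force: 0.0
```

```bash
python3 cap.py w2
```

```text
2.575 [0.53168772 0.01382115 0.29353225] [-1.79994379e+02 -9.97031335e-04 -1.71790103e+01] [ 0.17  0.03  0.1  -0.06 -0.11  0.11] [ 0.09765024 -0.18396172  0.57252549]
```

Request:
{"api": "jog_arm", "payload": {"deltas": [[[1, -0.6, -5.5, -1, 0], [1, -0.6, -5.5, -1, 0], [1, -0.6, -5.5, -1, 0], [1, -0.6, -5.5, -1, 0], [1, -0.6, -5.5, -1, 0], [1, -0.6, -5.5, -1, 0], [1, 0, 0, 0, 0], [1, 0, 0, 0, 0]]]}}

```text
time_s: 3.62
tcp_pos: [0.496, -0.317, 0.2333]
eef_rot: [-180.0, 0.0, -17.3]
contact_force: [0.4, 0.7, 1.2]
gripper_width: 0.0878
gripper_force: 0.0
```

```bash
python3 cap.py w3; python3 -c "
import cv2,numpy as np
a=[cv2.resize(cv2.imread(f'pics/w{k}.png')[0:260],(400,162),interpolation=cv2.INTER_AREA) if 0 else cv2.imread(f'pics/w{k}.png')[10:240,140:500] for k in(1,2,3)]
b=np.zeros_like(a[0]);cv2.imwrite('pics/c2.png',np.vstack([np.hstack(a[:2]),np.hstack([a[2],b])]))"
```

```text
3.625 [ 0.49597509 -0.31700929  0.23329467] [-1.79999587e+02  3.07019876e-02 -1.72761148e+01] [ 1.29 -1.   -0.08  0.03  0.    0.03] [0.41267056 0.72293145 1.19599763]
```

View pics/c2.png

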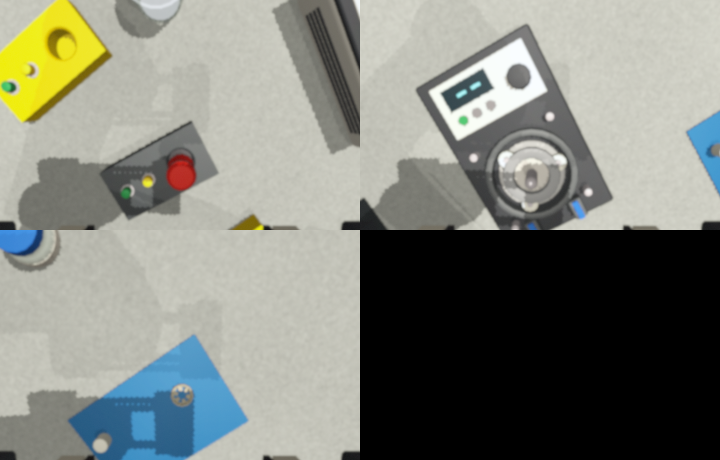

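The picture shows the nut at wrist pixel (322,176) in w3 and the red handle at (321,175) in w1. The shaft is near (310,185) in w2. Next I'll measure them precisely.

Run:
```python
from h import *
import pickle
np.set_printoptions(precision=4,suppress=True)
L=lambda n:(cv2.imread(f"pics/{n}.png"),*pickle.load(open(f"pics/{n}.pkl","rb")))
im,i,s=L("w3")
hsv=cv2.cvtColor(im,cv2.COLOR_BGR2HSV)
m=((hsv[...,1]<110)).astype(np.uint8)
m[:, :]*=1; sub=m[150:205,295:350]
c,_=cv2.findContours(sub,cv2.RETR_EXTERNAL,cv2.CHAIN_APPROX_NONE)
for k in c:
    if len(k)>15:
        (x,y),rad=cv2.minEnclosingCircle(k);x0,y0,w,h=cv2.boundingRect(k);u=(295+x,150+y)
        print("nut",u,rad,w,h,onz(i,u,.003),onz(i,u,.006))
print("roller",onz(i,(241,222),.024))
im,i,s=L("w1")
b,g,rr=[im[...,k].astype(int) for k in range(3)]
m=((rr>90)&(g<70)&(b<70)&(rr>2*g)).astype(np.uint8)
k,l,st,c=cv2.connectedComponentsWithStats(m)
print("red",[(st[j].tolist(),c[j]) for j in range(1,k) if st[j][4]>50])
c,_=cv2.findContours(m,cv2.RETR_EXTERNAL,cv2.CHAIN_APPROX_NONE);k=max(c,key=len);print(cv2.minEnclosingCircle(k))
top=np.array([.508,.294,.127]);print(proj(i,top),proj(i,top-[0,0,.04]))
a=cv2.resize(im[125:225,270:370],(390,390),interpolation=cv2.INTER_CUBIC)
im,i,s=L("w2")
b=cv2.resize(im[145:225,270:350],(390,390),interpolation=cv2.INTER_CUBIC)
cv2.imwrite("pics/c3.png",np.hstack([a,b]))
```

```text
nut (321.6612911224365, 174.85483932495117) 12.163250923156738 24 25 [ 0.4959 -0.3212  0.003 ] [ 0.4965 -0.3214  0.006 ]
roller [ 0.475  -0.2185  0.024 ]
red [([306, 165, 30, 36, 823], array([320.5419, 182.3985]))]
((320.5, 182.35714721679688), 17.70661163330078)
[317.3794 188.6396] [317.4279 180.2667]
```

View pics/c3.png

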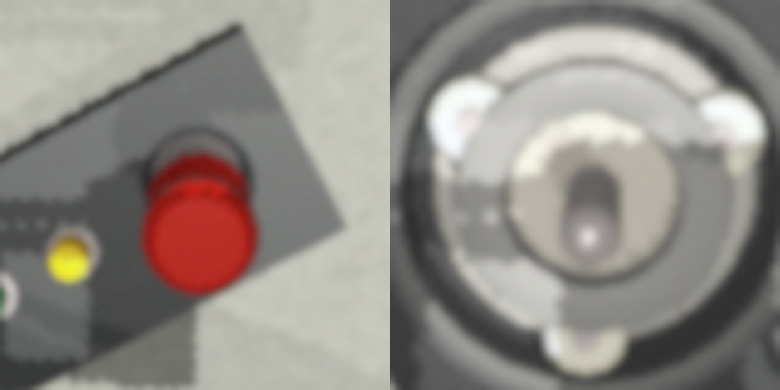

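The crops put the red top circle's centre at about (321.3,186.0) in w1, and the shaft dome's centre at about (311.2,193.4) in w2.

Run:
```python
from h import *
import pickle
np.set_printoptions(precision=4,suppress=True)
L=lambda n:pickle.load(open(f"pics/{n}.pkl","rb"))[0]
a,b=r.camera_info('scene'),r.camera_info('side')
i=L("w2");w=ray(i,(311.2,193.4))
print("tip3",tri([ray(a,(320.8,197.7)),ray(b,(329.5,194.1)),w]),[tri([ray(c,u),w]) for c,u in((a,(320.8,197.7)),(b,(329.5,194.1)))])
for z in(.125,.13,.135,.14,.145):print(onz(i,(311.2,193.4),z))
i=L("w1");print("red",onz(i,(321.3,186),.127),i["view"][:3,:3]@[.51,.295,.127]+i["view"][:3,3])
w=ray(i,(321.3,186))
print(tri([w,ray(a,(356.7,163)),ray(b,(317.4,142))]))
```

```text
tip3 (array([0.533 , 0.0198, 0.1428]), [np.float64(0.0012179830019592769), np.float64(0.0011590786950192214), np.float64(0.0006243569789280624)]) [(array([0.5319, 0.0203, 0.1412]), [np.float64(0.00032798442716466797), np.float64(0.0003279844271646634)]), (array([0.5334, 0.0201, 0.1435]), [np.float64(0.0006104357195897269), np.float64(0.0006104357195895878)])]
[0.5285 0.022  0.125 ]
[0.5296 0.0215 0.13  ]
[0.5308 0.0211 0.135 ]
[0.5319 0.0206 0.14  ]
[0.5331 0.0201 0.145 ]
red [0.5094 0.2896 0.127 ] [-0.0023  0.0136 -0.3127]
(array([0.5085, 0.2898, 0.1249]), [np.float64(0.0004661189655464142), np.float64(0.0008647682066848614), np.float64(0.0011607585265865025)])
```

Request:
{"api": "jog_arm", "payload": {"deltas": [[[0.1, 0, -0.33, -5, 0], [0.1, 0, 0, -5, 0], [0.1, 0, 0, -5, 0], [0.1, 0, 0, -3.5, 0], [0.1, 0, 0, -1.65, 0], [0.1, 0, 0, -1, 0], [0.1, 0, 0, 0, 0], [0.1, 0, 0, 0, 0]]], "force": 15}}

```text
time_s: 4.68
tcp_pos: [0.4967, -0.3209, 0.0233]
eef_rot: [180.0, -0.1, -17.3]
contact_force: [-0.0, 0.5, -0.2]
gripper_width: 0.048
gripper_force: 0.0
```

Request:
{"api": "jog_arm", "payload": {"deltas": [[[-0.6, 0, 0, 0, 0], [-0.6, 0, 0, 0, 0], [-0.6, 0, 0, 0, 0], [-0.6, 0, 0, 0, 0], [-0.6, 0, 0, 0, 0]]]}}

```text
time_s: 5.3
tcp_pos: [0.4958, -0.321, 0.0223]
eef_rot: [180.0, -0.0, -17.3]
contact_force: [-1.2, 0.3, 4.3]
gripper_width: 0.0248
gripper_force: 15.9
```

Request:
{"api": "jog_arm", "payload": {"deltas": [[[-0.6, 0, 0, 1, 0], [-0.6, 0, 0, 4, 0], [-0.6, 0, 0, 5, 0], [-0.6, 0.5, 3, 5, 0], [-0.6, 0.5, 5, 3, 0], [-0.6, 0.5, 5.5, 1, 0], [-0.6, 0.5, 5.5, 1, 0], [-0.6, 0.5, 5.5, 1, 0]]]}}

```text
time_s: 6.3
tcp_pos: [0.5203, -0.0741, 0.233]
eef_rot: [-180.0, -0.0, -17.3]
contact_force: [0.6, -0.8, -0.5]
gripper_width: 0.0252
gripper_force: 15.0
```

Request:
{"api": "jog_arm", "payload": {"deltas": [[[-0.6, 0.5, 4, 0, 0], [-0.6, 0.5, 3.5, 0, 0], [-0.6, 0.15, 2.15, 0, 0], [-0.6, 0, 0, 0, 0], [-0.6, 0, 0, 0, 0], [-0.6, 0, 0, 0, 0]]]}}

```text
time_s: 7.05
tcp_pos: [0.532, 0.0199, 0.2322]
eef_rot: [-180.0, 0.0, -17.3]
contact_force: [0.1, -1.0, 0.0]
gripper_width: 0.0248
gripper_force: 15.0
```

```bash
python3 cap.py w4; python3 -c "
from h import *
im=cv2.imread('pics/w4.png')[150:350,150:500]
s=r.capture('side');cv2.imwrite('pics/s4.png',s);c=r.capture('scene');cv2.imwrite('pics/sc4.png',c)
f=lambda a:cv2.resize(a,(395,300),interpolation=cv2.INTER_CUBIC)
cv2.imwrite('pics/c4.png',np.vstack([np.hstack([f(s[130:230,265:397]),f(c[130:230,255:387])]),np.hstack([f(im),np.zeros((300,395,3),np.uint8)])]))"
```

```text
7.05 [0.53196148 0.01991661 0.23215035] [-1.79999855e+02  3.79962905e-03 -1.73457705e+01] [-0.09  0.11  0.01  0.09  0.05 -0.03] [ 0.08628783 -1.01421557  0.04964229]
```

View pics/c4.png

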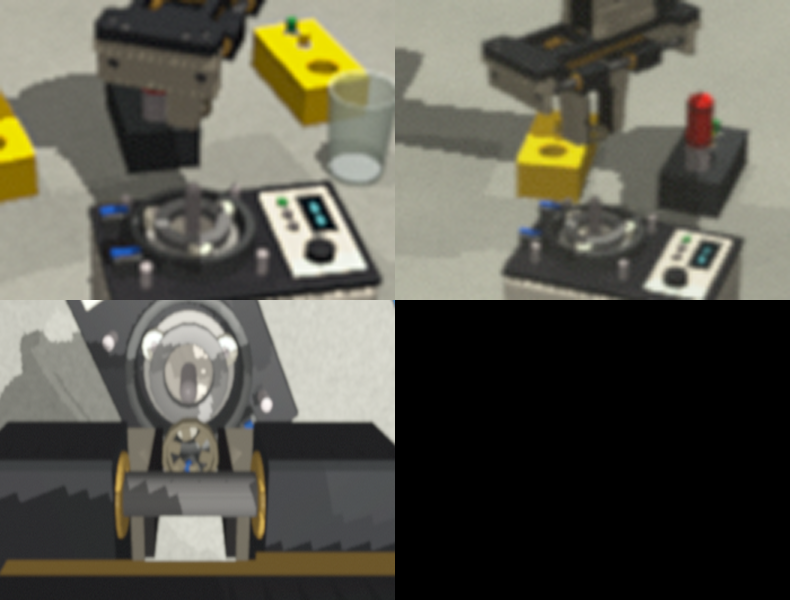

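The picture shows the nut held level between the fingertips at about wrist (318,249), with the shaft below it at about (317,211).

Run:
```python
from h import *
import pickle
np.set_printoptions(precision=4,suppress=True,linewidth=200)
i,s=pickle.load(open("pics/w4.pkl","rb"));im=cv2.imread("pics/w4.png");g=cv2.cvtColor(im,cv2.COLOR_BGR2GRAY)
for z in(.211,.214,.217):print("nut",onz(i,(318.4,248),z))
for p in([.5325,.0202,.142],[.5325,.0202,.136]):print(proj(i,np.array(p)))
print("tcp-tip proj",proj(i,s["tcp_pos"]-[0,0,.0185]))
print(g[190:224:2,300:336])
```

```text
nut [0.5331 0.0196 0.211 ]
nut [0.5343 0.0192 0.214 ]
nut [0.5356 0.0188 0.217 ]
[317.6817 211.2536]
[317.6869 208.9216]
tcp-tip proj [318.4098 252.0856]
[[161 161 161 161 162 161 161 162 162 162 161 160 158 157 156 156 155 154 155 156 157 158 160 161 163 163 162 161 161 161 161 164 164 161 158 152]
 [176 170 163 161 162 161 161 161 161 161 160 157 149 139 126 121 118 117 118 121 128 138 148 156 158 159 159 160 160 160 159 159 160 160 160 157]
 [183 177 168 161 160 160 161 161 161 159 152 141 123 111 106 104 103 104 103 102 102 106 119 138 151 158 159 159 161 162 162 161 160 160 160 159]
 [184 182 174 166 161 159 160 161 160 153 140 119 108 104 104 104 104 104 103 102 101  99 106 123 144 155 160 168 184 200 203 192 172 161 159 159]
 [184 183 179 171 163 159 159 159 157 148 129 112 105 104 104 103 104 104 103 101 101  99 102 116 137 153 159 168 186 202 204 193 173 160 159 159]
 [184 184 182 176 168 163 161 161 157 145 125 108 104 104 104 104 103 103 103 102 101  98  99 111 135 154 160 160 160 162 162 162 161 163 162 160]
 [185 185 184 182 178 176 176 176 171 153 126 108 105 104 105 10
[... 853 characters left out ...]
72 161 144 134 134 138 139 143 145 145 143 140 137 133 136 160 198 222 226 218 197 164 134 114 112 131 160 180]
 [135 124 108  96  92  98 112 125 137 141 138 132 128 130 132 134 136 136 134 132 130 132 146 167 184 188 175 151 126 107 111 133 162 184 198 203]
 [144 143 136 128 119 109  98  92  90  95 102 107 107 108 109 111 113 114 114 112 110 112 119 122 117 109 107 118 137 157 175 189 199 204 204 199]
 [144 145 145 144 143 141 135 126 116 107  99  96  92  91  90  88  86  87  89  90  91  93  95  99 108 128 158 183 196 202 205 206 207 207 205 199]
 [142 142 144 144 145 145 145 144 144 141 138 136 134 131 128 125 123 122 126 129 132 133 135 138 144 155 176 196 205 207 207 206 205 205 204 201]]
```

Request:
{"api": "jog_arm", "payload": {"deltas": [[[-0.6, -0.07, 0.1, -3, 0], [-0.6, 0, 0, -2.5, 0], [-0.6, 0, 0, -1, 0], [-0.6, 0, 0, 0, 0], [-0.6, 0, 0, 0, 0]]]}}

```text
time_s: 7.82
tcp_pos: [0.5319, 0.0218, 0.1679]
eef_rot: [-180.0, -0.0, -17.3]
contact_force: [0.1, -0.1, -0.4]
gripper_width: 0.0246
gripper_force: 15.0
```

Request:
{"api": "jog_arm", "payload": {"deltas": [[[-0.6, 0, 0, -0.2, 0], [-0.6, 0, 0, 0, 0]]]}}

```text
time_s: 8.07
tcp_pos: [0.5321, 0.0216, 0.1658]
eef_rot: [-180.0, -0.1, -17.3]
contact_force: [1.6, -1.2, 1.6]
gripper_width: 0.025
gripper_force: 15.0
```

Request:
{"api": "jog_arm", "payload": {"deltas": [[[-0.6, 0, 0, -0.2, 0], [-0.6, 0, 0, 0, 0]]]}}

```text
time_s: 8.32
tcp_pos: [0.5323, 0.0217, 0.1638]
eef_rot: [-180.0, -0.1, -17.3]
contact_force: [3.1, -2.1, 5.7]
gripper_width: 0.0247
gripper_force: 15.0
```

Request:
{"api": "jog_arm", "payload": {"deltas": [[[-0.6, 0, 0, 0.3, 0], [-0.6, 0.13, -0.08, 0, 0], [-0.6, 0, 0, 0, 0]]]}}

```text
time_s: 8.7
tcp_pos: [0.5325, 0.021, 0.1657]
eef_rot: [180.0, 0.0, -17.3]
contact_force: [1.3, 0.3, 0.7]
gripper_width: 0.025
gripper_force: 15.0
```

Request:
{"api": "jog_arm", "payload": {"deltas": [[[-0.6, 0, 0, -0.2, 0], [-0.6, 0, 0, 0, 0]]]}}

```text
time_s: 8.95
tcp_pos: [0.533, 0.0209, 0.1641]
eef_rot: [-180.0, -0.0, -17.3]
contact_force: [3.1, -1.4, 1.8]
gripper_width: 0.0249
gripper_force: 15.0
```

Request:
{"api": "jog_arm", "payload": {"deltas": [[[-0.6, 0, 0, -0.1, 0], [-0.6, 0, 0, 0, 0]]]}}

```text
time_s: 9.2
tcp_pos: [0.5331, 0.0209, 0.1634]
eef_rot: [-180.0, -0.0, -17.3]
contact_force: [2.0, -1.5, 4.3]
gripper_width: 0.0247
gripper_force: 15.0
```

Request:
{"api": "jog_arm", "payload": {"deltas": [[[-0.6, 0, 0, 0.2, 0], [-0.6, 0.09, -0.06, 0, 0], [-0.6, 0, 0, 0, 0]]]}}

```text
time_s: 9.57
tcp_pos: [0.5333, 0.0204, 0.1649]
eef_rot: [180.0, 0.0, -17.3]
contact_force: [-0.6, 1.0, 3.1]
gripper_width: 0.0249
gripper_force: 15.0
```

Request:
{"api": "jog_arm", "payload": {"deltas": [[[-0.6, 0, 0, -0.2, 0], [-0.6, 0, 0, 0, 0]]]}}

```text
time_s: 9.82
tcp_pos: [0.5334, 0.0205, 0.1631]
eef_rot: [-180.0, 0.0, -17.3]
contact_force: [-1.3, 1.5, 4.9]
gripper_width: 0.0249
gripper_force: 15.0
```

Request:
{"api": "jog_arm", "payload": {"deltas": [[[-0.6, 0, 0, -0.1, 0], [-0.6, 0, 0, 0, 0]]]}}

```text
time_s: 10.07
tcp_pos: [0.5335, 0.0205, 0.1623]
eef_rot: [-180.0, 0.0, -17.3]
contact_force: [-1.6, 2.9, 7.3]
gripper_width: 0.0249
gripper_force: 15.0
```

Request:
{"api": "jog_arm", "payload": {"deltas": [[[-0.2, 0, 0, 0, 0], [0.1, 0, 0, 0, 0], [0.1, 0, 0, 0, 0], [0.1, 0, 0, 0, 0]]]}}

```text
time_s: 10.58
tcp_pos: [0.5335, 0.0202, 0.1618]
eef_rot: [180.0, 0.0, -17.3]
contact_force: [-0.2, -0.4, -0.4]
gripper_width: 0.0478
gripper_force: 0.0
```

Request:
{"api": "jog_arm", "payload": {"deltas": [[[0.1, 0, 0, 1.5, 0], [0.1, 0, 0, 4.5, 0], [0.1, 0, 0, 2.5, 0], [0.1, 0, 0, 0, 0], [0.1, 0, 0, 0, 0]]]}}

```text
time_s: 11.2
tcp_pos: [0.5334, 0.0202, 0.2472]
eef_rot: [-180.0, 0.0, -17.3]
contact_force: [0.7, 0.2, 0.5]
gripper_width: 0.0484
gripper_force: 0.0
```

```bash
python3 cap.py w5; python3 -c "
from h import *
im=cv2.imread('pics/w5.png')[150:250,250:382]
s=r.capture('side');cv2.imwrite('pics/s5.png',s)
f=lambda a:cv2.resize(a,(395,300),interpolation=cv2.INTER_CUBIC)
cv2.imwrite('pics/c5.png',np.hstack([f(s[165:225,290:369]),f(im)]))"
```

```text
11.2 [0.53336642 0.02024605 0.24723376] [-1.79978440e+02  2.21756046e-04 -1.73001215e+01] [-0.05  0.87 -0.84 -0.08  0.13  0.06] [0.65471624 0.15815352 0.53827412]
```

View pics/c5.png

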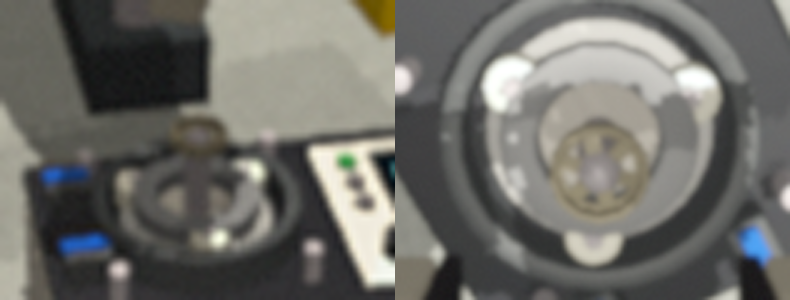

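The nut hangs level on the dome, with its centre at about wrist (318.6,207.3).

Run:
```python
from h import *
import pickle
np.set_printoptions(precision=4,suppress=True)
i,s=pickle.load(open("pics/w5.pkl","rb"))
for z in(.141,.144,.147):print(onz(i,(318.6,207.3),z))
a=r.camera_info('side');print(onz(a,(290+200/5,165+133/5),.1435))
```

```text
[0.5321 0.0204 0.141 ]
[0.5329 0.0201 0.144 ]
[0.5338 0.0199 0.147 ]
[0.5353 0.0294 0.1435]
```

Request:
{"api": "jog_arm", "payload": {"deltas": [[[0.1, -0.4, 5.5, 0, 0], [0.1, -0.4, 5.5, 0, 0], [0.1, -0.4, 5.5, 0, 0], [0.1, -0.4, 5.3, 0, 0], [0.1, -0.4, 5.1, 0, 0], [0.1, -0.4, 0, 0, 0], [0.1, 0, 0, 0, 0], [0.1, 0, 0, 0, 0]]]}}

```text
time_s: 12.3
tcp_pos: [0.5097, 0.2883, 0.2469]
eef_rot: [180.0, 0.0, -17.3]
contact_force: [-0.5, 0.5, -0.3]
gripper_width: 0.048
gripper_force: 0.0
```

```bash
python3 cap.py w6
python3 - <<'E'
from h import *
import pickle
np.set_printoptions(precision=4,suppress=True)
i,s=pickle.load(open("pics/w6.pkl","rb"));im=cv2.imread("pics/w6.png")
b,g,rr=[im[...,k].astype(int) for k in range(3)]
for t in(140,160,180,100):
    m=((rr>t)&(rr>2.5*g)&(rr>2.5*b)).astype(np.uint8)
    c,_=cv2.findContours(m,cv2.RETR_EXTERNAL,cv2.CHAIN_APPROX_NONE);k=max(c,key=len)
    x,y,w,h=cv2.boundingRect(k);u=(x+w/2-.5,y+h-w/2-.5);print(t,(x,y,w,h),u,onz(i,u,.127))
print(rr[150:240:3,320])
E
```

```text
12.3 [0.50969207 0.28830355 0.24689464] [ 1.79970364e+02  1.02193834e-02 -1.73362219e+01] [-0.47 -0.19  0.3   0.04 -0.04 -0.02] [-0.47716884  0.49080359 -0.31561056]
140 (301, 189, 30, 28) (315.5, 201.5) [0.5101 0.2905 0.127 ]
160 (303, 194, 27, 22) (316.0, 202.0) [0.5095 0.2902 0.127 ]Traceback (most recent call last):
  File "<stdin>", line 8, in <module>
ValueError: max() iterable argument is empty
```

Request:
{"api": "jog_arm", "payload": {"deltas": [[[0.1, 0, 0.2, -5, 0], [0.1, 0, 0, -4, 0], [0.1, 0, 0, -4, 0], [0.1, 0, 0, -1.9, 0], [0.1, 0, 0, 0, 0], [0.1, 0, 0, 0, 0]]], "force": 60}}

```text
time_s: 13.1
tcp_pos: [0.5104, 0.2913, 0.0992]
eef_rot: [-179.9, -0.1, -17.3]
contact_force: [-0.7, -0.2, -0.6]
gripper_width: 0.048
gripper_force: 0.0
```

Request:
{"api": "jog_arm", "payload": {"deltas": [[[-0.5, 0, 0, 0, 0], [-0.5, 0, 0, 0, 0], [-0.5, 0, 0, 0, 0], [-0.5, 0, 0, 0, 0]]]}}

```text
time_s: 13.6
tcp_pos: [0.51, 0.2915, 0.0988]
eef_rot: [-180.0, -0.0, -17.3]
contact_force: [0.1, -0.5, 5.5]
gripper_width: 0.0294
gripper_force: 59.9
```

Request:
{"api": "jog_arm", "payload": {"deltas": [[[-0.5, 0, 0, 2, 0], [-0.5, 0, 0, 4, 0], [-0.5, 0, 0, 5, 0], [-0.5, 0, 0, 4, 0], [-0.5, 0, 0, 2, 0], [-0.5, 0.3, -3, 0, 0], [-0.5, 0.4, -5, 0, 0], [-0.5, 0.4, -5, 0, 0]]]}}

```text
time_s: 14.6
tcp_pos: [0.52, 0.1601, 0.2674]
eef_rot: [180.0, 0.1, -17.2]
contact_force: [1.0, -0.2, -2.2]
gripper_width: 0.029
gripper_force: 59.9
```

Request:
{"api": "jog_arm", "payload": {"deltas": [[[-0.5, 0.4, -5, 0, 0], [-0.5, 0.4, -5, 0, 0], [-0.5, 0.3, -3, 0, 0], [-0.5, 0.1, -1.1, 0, 0], [-0.5, 0, 0, 0, 0], [-0.5, 0, 0, 0, 0], [-0.5, 0, 0, 0, 0]]]}}

```text
time_s: 15.48
tcp_pos: [0.5326, 0.0212, 0.2679]
eef_rot: [-180.0, 0.0, -17.2]
contact_force: [0.3, -0.6, -2.2]
gripper_width: 0.029
gripper_force: 59.9
```

```bash
python3 cap.py w7; python3 -c "
from h import *
im=cv2.imread('pics/w7.png')[150:350,185:449]
s=r.capture('side');c=r.capture('scene')
f=lambda a:cv2.resize(a,(395,300),interpolation=cv2.INTER_CUBIC)
cv2.imwrite('pics/c7.png',np.vstack([np.hstack([f(s[130:220,270:389]),f(c[140:230,260:379])]),np.hstack([f(im),f(s)])]))"
```

```text
15.475 [0.53262206 0.02121814 0.26793904] [-1.79998220e+02  9.86586419e-03 -1.72198765e+01] [-0.15  0.06 -0.01  0.07 -0.09  0.13] [ 0.26918283 -0.58634487 -2.19376678]
```

View pics/c7.png

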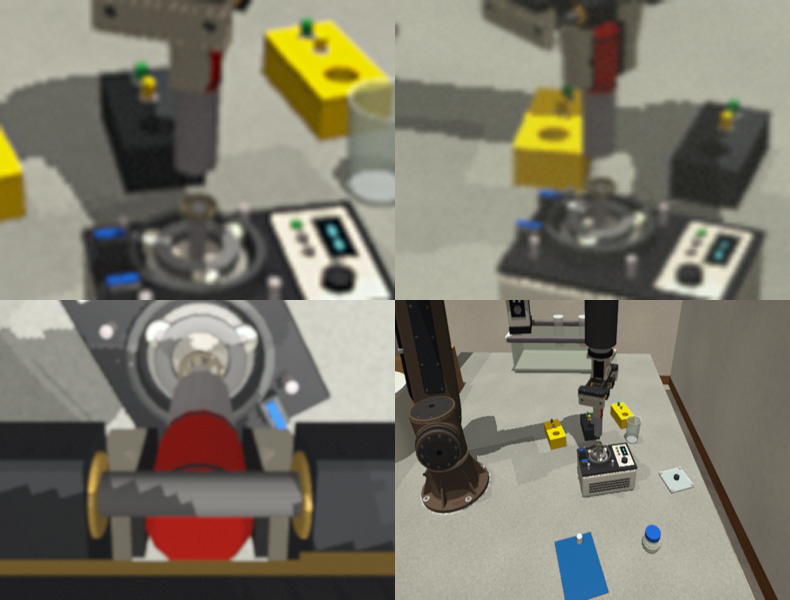

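The tube hangs upright over the nut, about 1 mm off the axis, and the nut is still on the dome. I'll correct the offset and descend to just above contact.

Request:
{"api": "jog_arm", "payload": {"deltas": [[[-0.5, 0.05, -0.08, -1.5, 0], [-0.5, 0, 0, -1, 0], [-0.5, 0, 0, -0.3, 0], [-0.5, 0, 0, 0, 0], [-0.5, 0, 0, 0, 0]]]}}

```text
time_s: 16.25
tcp_pos: [0.5334, 0.0195, 0.2404]
eef_rot: [-180.0, -0.0, -17.3]
contact_force: [0.3, 0.3, -1.3]
gripper_width: 0.0292
gripper_force: 59.9
```

Request:
{"api": "jog_arm", "payload": {"deltas": [[[-0.5, 0, 0, -0.15, 0], [-0.5, 0, 0, -0.15, 0], [-0.5, 0, 0, 0, 0]]]}}

```text
time_s: 16.62
tcp_pos: [0.5333, 0.0196, 0.2372]
eef_rot: [-180.0, -0.0, -17.3]
contact_force: [0.3, 0.9, -1.6]
gripper_width: 0.029
gripper_force: 59.9
```

Request:
{"api": "jog_arm", "payload": {"deltas": [[[-0.5, 0, 0, -0.1, 0], [-0.5, 0, 0, -0.1, 0], [-0.5, 0, 0, 0, 0]]]}}

```text
time_s: 17.0
tcp_pos: [0.5335, 0.0195, 0.2358]
eef_rot: [-180.0, -0.1, -17.3]
contact_force: [-1.4, 1.1, 5.0]
gripper_width: 0.0292
gripper_force: 59.9
```

Request:
{"api": "jog_arm", "payload": {"deltas": [[[-0.5, 0, 0.03, -0.1, 0], [-0.5, 0, 0.03, -0.1, 0], [-0.5, 0, 0, -0.1, 0]]]}}

```text
time_s: 17.38
tcp_pos: [0.5335, 0.02, 0.233]
eef_rot: [-180.0, -0.1, -17.3]
contact_force: [-1.9, -0.1, 6.6]
gripper_width: 0.0289
gripper_force: 59.9
```

Request:
{"api": "jog_arm", "payload": {"deltas": [[[-0.5, 0, 0, -0.1, 0], [-0.5, 0, 0, -0.1, 0], [-0.5, 0, 0, -0.1, 0]]]}}

```text
time_s: 17.75
tcp_pos: [0.5335, 0.02, 0.23]
eef_rot: [-180.0, -0.1, -17.3]
contact_force: [-2.5, -0.5, 5.1]
gripper_width: 0.0292
gripper_force: 59.9
```

Request:
{"api": "jog_arm", "payload": {"deltas": [[[-0.5, 0, 0, -0.1, 0], [-0.5, 0, 0, -0.1, 0], [-0.5, 0, 0, -0.1, 0]]]}}

```text
time_s: 18.12
tcp_pos: [0.5335, 0.02, 0.2269]
eef_rot: [-180.0, -0.1, -17.3]
contact_force: [-1.3, -0.2, 5.9]
gripper_width: 0.0291
gripper_force: 59.9
```

Request:
{"api": "jog_arm", "payload": {"deltas": [[[-0.5, 0, 0, -0.15, 0], [-0.5, 0, 0, -0.15, 0], [-0.5, 0, 0, -0.15, 0], [-0.5, 0, 0, -0.15, 0]]]}}

```text
time_s: 18.62
tcp_pos: [0.5335, 0.02, 0.2209]
eef_rot: [-180.0, -0.1, -17.3]
contact_force: [-2.2, 0.5, 4.9]
gripper_width: 0.0294
gripper_force: 59.9
```

Request:
{"api": "jog_arm", "payload": {"deltas": [[[-0.5, 0, 0, -0.15, 0], [-0.5, 0, 0, -0.15, 0], [-0.5, 0, 0, -0.1, 0], [-0.5, 0, 0, -0.1, 0], [-0.5, 0, 0, 0, 0]]]}}

```text
time_s: 19.25
tcp_pos: [0.5334, 0.02, 0.2155]
eef_rot: [-180.0, -0.0, -17.3]
contact_force: [-0.7, -0.1, 3.5]
gripper_width: 0.029
gripper_force: 59.9
```

Request:
{"api": "jog_arm", "payload": {"deltas": [[[-0.5, 0, 0, -0.1, 0], [-0.5, 0, 0, -0.1, 0], [-0.5, 0, 0, -0.1, 0], [-0.5, 0, 0, -0.05, 0]]]}}

```text
time_s: 19.75
tcp_pos: [0.5335, 0.02, 0.2122]
eef_rot: [-180.0, -0.1, -17.3]
contact_force: [-1.8, -0.3, 7.9]
gripper_width: 0.029
gripper_force: 59.9
```

Request:
{"api": "jog_arm", "payload": {"deltas": [[[-0.5, 0, 0, -0.05, 0], [-0.5, 0, 0, -0.05, 0]]]}}

```text
time_s: 20.0
tcp_pos: [0.5335, 0.02, 0.2111]
eef_rot: [-180.0, -0.1, -17.3]
contact_force: [-0.1, 1.3, 6.2]
gripper_width: 0.0292
gripper_force: 59.9
```

Request:
{"api": "jog_arm", "payload": {"deltas": [[[-0.5, 0, 0, -0.05, 0], [-0.5, 0, 0, -0.05, 0]]]}}

```text
time_s: 20.25
tcp_pos: [0.5335, 0.02, 0.2101]
eef_rot: [-180.0, -0.0, -17.3]
contact_force: [-1.9, 0.1, 5.2]
gripper_width: 0.0292
gripper_force: 59.9
```

Request:
{"api": "jog_arm", "payload": {"deltas": [[[-0.5, 0, 0, -0.05, 0], [-0.5, 0, 0, -0.05, 0]]]}}

```text
time_s: 20.5
tcp_pos: [0.5334, 0.02, 0.2091]
eef_rot: [-180.0, -0.0, -17.3]
contact_force: [-1.5, 0.3, 6.2]
gripper_width: 0.029
gripper_force: 59.9
```

Request:
{"api": "jog_arm", "payload": {"deltas": [[[-0.5, 0, 0, -0.05, 0], [-0.5, 0, 0, -0.05, 0]]]}}

```text
time_s: 20.75
tcp_pos: [0.5334, 0.02, 0.2081]
eef_rot: [-180.0, -0.0, -17.3]
contact_force: [-1.0, 0.1, 5.3]
gripper_width: 0.0288
gripper_force: 59.9
```

Request:
{"api": "jog_arm", "payload": {"deltas": [[[-0.5, 0, 0, -0.05, 0]]]}}

```text
time_s: 20.88
tcp_pos: [0.5334, 0.02, 0.2076]
eef_rot: [-180.0, -0.0, -17.3]
contact_force: [-1.2, 0.0, 4.4]
gripper_width: 0.0294
gripper_force: 59.9
```

Request:
{"api": "jog_arm", "payload": {"deltas": [[[-0.5, 0, 0, -0.05, 0], [-0.5, 0, 0, -0.05, 0]]]}}

```text
time_s: 21.12
tcp_pos: [0.5334, 0.02, 0.2067]
eef_rot: [-180.0, -0.0, -17.3]
contact_force: [-0.7, 0.3, 5.2]
gripper_width: 0.0293
gripper_force: 59.9
```

Request:
{"api": "jog_arm", "payload": {"deltas": [[[-0.5, 0, 0, -0.05, 0]]]}}

```text
time_s: 21.25
tcp_pos: [0.5334, 0.0201, 0.206]
eef_rot: [-180.0, -0.0, -17.3]
contact_force: [-1.4, 0.5, 5.4]
gripper_width: 0.0292
gripper_force: 59.9
```

Request:
{"api": "jog_arm", "payload": {"deltas": [[[-0.5, 0, 0, -0.05, 0], [-0.5, 0, 0, -0.05, 0]]]}}

```text
time_s: 21.5
tcp_pos: [0.5334, 0.02, 0.2051]
eef_rot: [-180.0, -0.0, -17.3]
contact_force: [-1.5, 0.6, 5.6]
gripper_width: 0.029
gripper_force: 59.9
```

Request:
{"api": "jog_arm", "payload": {"deltas": [[[-0.5, 0, 0, -0.05, 0]]]}}

```text
time_s: 21.62
tcp_pos: [0.5334, 0.0201, 0.2046]
eef_rot: [-180.0, -0.0, -17.3]
contact_force: [-1.4, 0.6, 7.2]
gripper_width: 0.0291
gripper_force: 59.9
```

Request:
{"api": "jog_arm", "payload": {"deltas": [[[-0.5, 0, 0, -0.05, 0], [-0.5, 0, 0, -0.05, 0]]]}}

```text
time_s: 21.88
tcp_pos: [0.5334, 0.02, 0.2036]
eef_rot: [-180.0, -0.0, -17.3]
contact_force: [-1.3, 0.2, 5.3]
gripper_width: 0.0289
gripper_force: 59.9
```

Request:
{"api": "jog_arm", "payload": {"deltas": [[[-0.5, 0, 0, -0.05, 0]]]}}

```text
time_s: 22.0
tcp_pos: [0.5335, 0.02, 0.2032]
eef_rot: [-180.0, -0.1, -17.3]
contact_force: [-1.1, -0.5, 6.2]
gripper_width: 0.0289
gripper_force: 59.9
```

Request:
{"api": "jog_arm", "payload": {"deltas": [[[-0.5, 0, 0, -0.05, 0], [-0.5, 0, 0, -0.05, 0]]]}}

```text
time_s: 22.25
tcp_pos: [0.5335, 0.02, 0.2021]
eef_rot: [-180.0, -0.1, -17.3]
contact_force: [-1.8, 0.5, 6.5]
gripper_width: 0.0289
gripper_force: 59.9
```

Request:
{"api": "jog_arm", "payload": {"deltas": [[[-0.5, 0, 0, -0.05, 0]]]}}

```text
time_s: 22.38
tcp_pos: [0.5335, 0.02, 0.2017]
eef_rot: [-180.0, -0.1, -17.3]
contact_force: [-2.0, 0.2, 4.4]
gripper_width: 0.0293
gripper_force: 59.9
```

Request:
{"api": "jog_arm", "payload": {"deltas": [[[-0.5, 0, 0, -0.05, 0], [-0.5, 0, 0, -0.05, 0]]]}}

```text
time_s: 22.62
tcp_pos: [0.5335, 0.02, 0.2006]
eef_rot: [-180.0, -0.1, -17.3]
contact_force: [-1.6, 0.4, 6.4]
gripper_width: 0.0288
gripper_force: 59.9
```

Request:
{"api": "jog_arm", "payload": {"deltas": [[[-0.5, 0, 0, -0.05, 0]]]}}

```text
time_s: 22.75
tcp_pos: [0.5335, 0.02, 0.2002]
eef_rot: [-180.0, -0.1, -17.3]
contact_force: [-1.6, -0.3, 5.8]
gripper_width: 0.0295
gripper_force: 59.9
```

Request:
{"api": "jog_arm", "payload": {"deltas": [[[-0.5, 0, 0, -0.05, 0], [-0.5, 0, 0, -0.05, 0]]]}}

```text
time_s: 23.0
tcp_pos: [0.5336, 0.02, 0.1993]
eef_rot: [-180.0, -0.1, -17.3]
contact_force: [-1.7, 0.8, 7.1]
gripper_width: 0.0288
gripper_force: 59.9
```

Request:
{"api": "jog_arm", "payload": {"deltas": [[[-0.5, 0, 0, -0.05, 0]]]}}

```text
time_s: 23.12
tcp_pos: [0.5334, 0.02, 0.1986]
eef_rot: [-180.0, -0.0, -17.3]
contact_force: [-2.1, -0.3, 6.1]
gripper_width: 0.0288
gripper_force: 59.9
```

Request:
{"api": "jog_arm", "payload": {"deltas": [[[-0.5, 0, 0, -0.05, 0], [-0.5, 0, 0, -0.05, 0]]]}}

```text
time_s: 23.38
tcp_pos: [0.5336, 0.02, 0.198]
eef_rot: [-180.0, -0.1, -17.3]
contact_force: [-2.6, 0.3, 10.8]
gripper_width: 0.0293
gripper_force: 59.9
```

Request:
{"api": "jog_arm", "payload": {"deltas": [[[-0.5, 0, 0, -0.05, 0]]]}}

```text
time_s: 23.5
tcp_pos: [0.5338, 0.0199, 0.1979]
eef_rot: [-180.0, -0.1, -17.3]
contact_force: [-2.1, -0.6, 13.4]
gripper_width: 0.0295
gripper_force: 60.0
```

Request:
{"api": "jog_arm", "payload": {"deltas": [[[-0.5, 0, 0, -0.05, 0]]]}}

```text
time_s: 23.62
tcp_pos: [0.5338, 0.0199, 0.1978]
eef_rot: [-180.0, -0.1, -17.3]
contact_force: [-3.6, 0.5, 16.9]
gripper_width: 0.0287
gripper_force: 60.0
```

Request:
{"api": "jog_arm", "payload": {"deltas": [[[-0.5, 0, 0, 0, 0]]]}}

```text
time_s: 23.75
tcp_pos: [0.5338, 0.02, 0.1978]
eef_rot: [-180.0, -0.1, -17.3]
contact_force: [-3.6, -0.9, 14.8]
gripper_width: 0.0291
gripper_force: 60.0
```

Request:
{"api": "jog_arm", "payload": {"deltas": [[[-0.5, 0, 0, -0.05, 0], [-0.5, 0, 0, 0, 0]]]}}

```text
time_s: 24.0
tcp_pos: [0.5339, 0.0199, 0.1977]
eef_rot: [-180.0, -0.1, -17.2]
contact_force: [-5.9, 0.6, 16.4]
gripper_width: 0.0291
gripper_force: 60.0
```

Request:
{"api": "jog_arm", "payload": {"deltas": [[[-0.5, 0, 0, 0.5, 0], [-0.5, 0, 0, 1.5, 0], [-0.5, 0, 0, 3, 0], [-0.5, 0, 0, 3, 0], [-0.5, 0, 0, 0, 0]]]}}

```text
time_s: 24.62
tcp_pos: [0.5344, 0.0203, 0.2784]
eef_rot: [-179.9, -0.2, -17.3]
contact_force: [-0.3, -0.3, -2.6]
gripper_width: 0.0291
gripper_force: 59.9
```

Request:
{"api": "jog_arm", "payload": {"deltas": [[[-0.5, -0.3, 3, 0, 0], [-0.5, -0.4, 5, 0, 0], [-0.5, -0.4, 5, 0, 0], [-0.5, -0.4, 5, 0, 0], [-0.5, -0.4, 5, 0, 0], [-0.5, -0.3, 3, 0, 0], [-0.5, -0.1, 1, 0, 0], [-0.5, 0, 0, 0, 0]]]}}

```text
time_s: 25.62
tcp_pos: [0.5098, 0.2901, 0.2748]
eef_rot: [179.9, 0.0, -17.3]
contact_force: [1.0, -0.5, -2.6]
gripper_width: 0.029
gripper_force: 59.9
```

Request:
{"api": "jog_arm", "payload": {"deltas": [[[-0.5, 0, 0, 0, 0], [-0.5, 0, 0, 0, 0]]]}}

```text
time_s: 25.88
tcp_pos: [0.5103, 0.2891, 0.2757]
eef_rot: [-180.0, -0.0, -17.4]
contact_force: [0.5, -0.2, -2.0]
gripper_width: 0.0291
gripper_force: 59.9
```

```bash
python3 cap.py w8; python3 -c "
from h import *
im=cv2.imread('pics/w8.png')[100:350,155:485]
s=r.capture('side');c=r.capture('scene')
f=lambda a:cv2.resize(a,(395,300),interpolation=cv2.INTER_CUBIC)
cv2.imwrite('pics/c8.png',np.vstack([np.hstack([f(s[100:190,260:379]),f(c[125:215,305:424])]),np.hstack([f(im),f(s[165:225,290:369])])]))"
```

```text
25.875 [0.51033346 0.28908418 0.27573612] [-1.79992224e+02 -5.20131450e-03 -1.73577960e+01] [ 0.06 -0.13  0.27  0.07  0.01  0.03] [ 0.50244661 -0.22812853 -1.97688513]
```

View pics/c8.png

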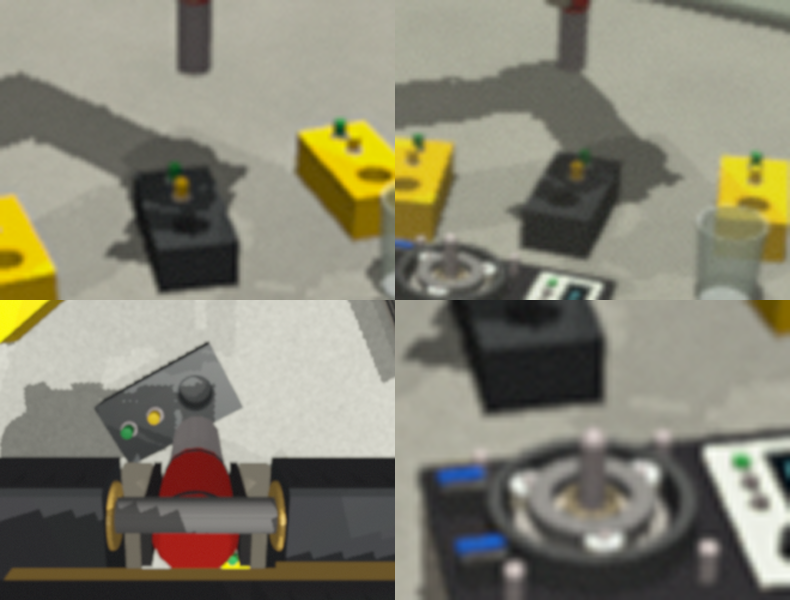

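The picture shows the nut seated in the well with the shaft bare above it. The hole's mouth is at about wrist pixel (318,176).

Run:
```python
from h import *
import pickle
np.set_printoptions(precision=4,suppress=True,linewidth=250)
i,s=pickle.load(open("pics/w8.pkl","rb"));im=cv2.imread("pics/w8.png")
print(onz(i,(317.9,175.8),.045))
g=cv2.cvtColor(im,cv2.COLOR_BGR2GRAY)
print(g[156:196:2,298:338:1])
p=np.array([.51,.2912,.045]);print(proj(i,p),proj(i,p+[.016,0,0]),proj(i,p-[.016,0,0]))
```

```text
[0.5105 0.2894 0.045 ]
[[120 122 122 122 122 122 123 122 123 123 123 124 123 123 123 124 123 123 124 123 124 124 123 124 127 132 138 140 139 140 140 139 140 140 140 140 141 141 141 142]
 [122 122 122 122 122 122 121 122 122 122 124 125 125 125 127 128 130 127 127 126 128 129 129 128 130 135 138 140 140 140 139 139 140 139 139 140 141 140 140 141]
 [122 121 122 122 122 123 125 126 128 129 131 133 134 134 135 136 137 136 135 135 135 137 136 136 137 138 138 139 139 139 139 139 138 139 139 139 140 140 140 139]
 [126 127 128 130 132 132 133 134 134 135 136 135 135 133 132 129 125 123 121 119 119 121 122 124 127 130 133 135 137 138 138 138 138 138 139 139 139 140 139 139]
 [132 132 133 134 135 135 135 135 135 134 132 127 120 115 113 116 118 119 119 116 111 104  97  94  96  98 104 113 122 129 134 135 138 139 138 138 138 139 139 139]
 [134 133 133 133 134 135 134 132 128 119 112 111 118 124 129 133 134 135 136 135 133 130 123 113 103  96  91  90  92 100 113 125 134 137 137 138 138 137 138 138]
 [132 132 133 134 134 133 131 123 113 111 120 129 133 134 135 135 136 136 136 132 127 121 120 121 1
[... 1543 characters left out ...]
6  86  86  86  86  84  80  73  64  56  49  45  43  42  41  40  38  39  40  39  41  39  43  41  44  49  55  62  70  79  83  86  87  93 109 123 130 130]
 [ 85  86  88  89  93  93  93  91  88  85  81  74  69  63  60  55  52  49  48  47  45  47  48  50  53  57  61  68  74  78  82  84  85  85  88 100 115 126 130 131]
 [ 85  88  92 106 117 120 119 110  95  87  85  85  83  82  80  76  74  72  70  68  67  69  69  72  75  78  80  83  83  85  84  84  84  85  88  99 115 125 129 129]
 [ 85  90 102 116 125 127 125 118 105  91  85  85  86  85  86  85  85  85  84  83  83  84  84  85  84  84  84  85  84  84  84  84  84  83  86  95 109 123 128 128]]
[316.5171 176.6918] [312.3488 163.6237] [320.5967 189.4815]
```

Request:
{"api": "jog_arm", "payload": {"deltas": [[[-0.5, 0, 0.08, -4, 0], [-0.5, 0, 0, -4, 0], [-0.5, 0, 0, -3.5, 0], [-0.5, 0, 0, -1.8, 0], [-0.5, 0, 0, 0, 0], [-0.5, 0, 0, 0, 0]]]}}

```text
time_s: 26.78
tcp_pos: [0.5108, 0.2912, 0.1436]
eef_rot: [-179.9, -0.1, -17.3]
contact_force: [0.2, 0.0, -1.5]
gripper_width: 0.029
gripper_force: 59.9
```

Request:
{"api": "jog_arm", "payload": {"deltas": [[[-0.5, 0, 0, -0.4, 0], [-0.5, 0, 0, -0.4, 0], [-0.5, 0, 0, -0.2, 0], [-0.5, 0, 0, 0, 0]]]}}

```text
time_s: 27.28
tcp_pos: [0.5101, 0.2908, 0.1324]
eef_rot: [180.0, 0.0, -17.3]
contact_force: [-0.9, 0.4, -2.0]
gripper_width: 0.0291
gripper_force: 59.9
```

Request:
{"api": "jog_arm", "payload": {"deltas": [[[-0.5, 0, 0, -0.2, 0], [-0.5, 0, 0, -0.2, 0], [-0.5, 0, 0, 0, 0]]]}}

```text
time_s: 27.65
tcp_pos: [0.51, 0.2908, 0.1283]
eef_rot: [180.0, 0.0, -17.3]
contact_force: [-0.5, -0.4, -1.1]
gripper_width: 0.0291
gripper_force: 59.9
```

Request:
{"api": "jog_arm", "payload": {"deltas": [[[-0.5, 0, 0, -0.5, 0], [-0.5, 0, 0, -0.5, 0], [-0.5, 0, 0, -0.5, 0], [-0.5, 0, 0, 0, 0]]]}}

```text
time_s: 28.15
tcp_pos: [0.5099, 0.2906, 0.1129]
eef_rot: [179.9, 0.0, -17.3]
contact_force: [-0.1, -0.1, -1.6]
gripper_width: 0.029
gripper_force: 59.9
```

Request:
{"api": "jog_arm", "payload": {"deltas": [[[-0.5, 0, 0, -0.5, 0], [-0.5, 0, 0, -0.4, 0], [-0.5, 0, 0, -0.2, 0], [-0.5, 0, 0, 0, 0]]]}}

```text
time_s: 28.65
tcp_pos: [0.5101, 0.2908, 0.1024]
eef_rot: [180.0, 0.0, -17.3]
contact_force: [0.2, 0.5, -0.9]
gripper_width: 0.0295
gripper_force: 59.9
```

Request:
{"api": "jog_arm", "payload": {"deltas": [[[-0.5, 0, 0, -0.1, 0], [-0.5, 0, 0, -0.1, 0], [-0.5, 0, 0, 0, 0]]]}}

```text
time_s: 29.02
tcp_pos: [0.5101, 0.2909, 0.1005]
eef_rot: [180.0, 0.0, -17.3]
contact_force: [0.1, 0.1, -1.2]
gripper_width: 0.0287
gripper_force: 59.9
```

Request:
{"api": "jog_arm", "payload": {"deltas": [[[-0.5, 0, 0, -0.1, 0], [-0.5, 0, 0, 0, 0]]]}}

```text
time_s: 29.28
tcp_pos: [0.5101, 0.2908, 0.0995]
eef_rot: [180.0, 0.0, -17.3]
contact_force: [0.1, -0.2, -1.9]
gripper_width: 0.0292
gripper_force: 59.9
```

Request:
{"api": "jog_arm", "payload": {"deltas": [[[-0.5, 0, 0, -0.05, 0], [-0.5, 0, 0, 0, 0]]]}}

```text
time_s: 29.52
tcp_pos: [0.5101, 0.2908, 0.099]
eef_rot: [180.0, 0.0, -17.3]
contact_force: [0.2, 0.3, -1.5]
gripper_width: 0.0292
gripper_force: 59.9
```

Request:
{"api": "jog_arm", "payload": {"deltas": [[[-0.5, 0, 0, -0.07, 0], [-0.5, 0, 0, 0, 0]]]}}

```text
time_s: 29.78
tcp_pos: [0.5103, 0.2909, 0.0988]
eef_rot: [-180.0, -0.0, -17.3]
contact_force: [-0.5, -0.5, 3.0]
gripper_width: 0.0295
gripper_force: 59.9
```

Request:
{"api": "jog_arm", "payload": {"deltas": [[[-0.3, 0, 0, 0, 0], [-0.1, 0, 0, 0, 0], [0.1, 0, 0, 0, 0], [0.2, 0, 0, 0, 0], [0.2, 0, 0, 0, 0]]]}}

```text
time_s: 30.4
tcp_pos: [0.5101, 0.2909, 0.0983]
eef_rot: [180.0, 0.0, -17.3]
contact_force: [0.5, -0.9, 0.0]
gripper_width: 0.0523
gripper_force: 0.0
```

Request:
{"api": "jog_arm", "payload": {"deltas": [[[0.2, 0, 0, 1, 0], [0.2, 0, 0, 3, 0], [0.2, 0, 0, 5, 0], [0.2, 0, 0, 5, 0], [0.2, 0, 0, 1, 0], [0.2, 0, 0, 0, 0], [0.2, 0, 0, 0, 0]]]}}

```text
time_s: 31.28
tcp_pos: [0.5095, 0.2904, 0.2471]
eef_rot: [179.9, 0.1, -17.3]
contact_force: [0.3, -0.0, 0.1]
gripper_width: 0.0524
gripper_force: 0.0
```

```bash
python3 cap.py w9
python3 - <<'E'
from h import *
import pickle
np.set_printoptions(precision=4,suppress=True)
s=r.capture("side");c=r.capture("scene");P=[]
for im,o in((s,cv2.imread("pics/side0.png")),(c,cv2.imread("pics/scene0.png"))):
    for q in(im,o):
        b,g,rr=[q[...,k].astype(int) for k in range(3)]
        m=((rr>100)&(rr>2.5*g)&(rr>2.5*b)).astype(np.uint8)
        k,l,st,cc=cv2.connectedComponentsWithStats(m);print([(st[j].tolist(),cc[j].round(1)) for j in range(1,k) if st[j][4]>10])
        
i,_=pickle.load(open("pics/w9.pkl","rb"));im=cv2.imread("pics/w9.png");b,g,rr=[im[...,k].astype(int) for k in range(3)]
m=((rr>140)&(rr>2.5*g)&(rr>2.5*b)).astype(np.uint8);x,y,w,h=cv2.boundingRect(m);u=(x+w/2-.5,y+h-w/2-.5);print((x,y,w,h),onz(i,u,.127))
E
```

```text
31.275 [0.50951654 0.29039067 0.24708536] [ 1.79901814e+02  7.15994941e-02 -1.73042266e+01] [ 0.06  0.55 -0.18  0.15 -0.02  0.03] [ 0.28397337 -0.035744    0.12468794]
[([313, 140, 9, 5, 35], array([317.2, 142.2]))]
[([313, 140, 10, 6, 49], array([317.4, 142.7])), ([313, 148, 9, 11, 88], array([317.4, 152.9]))]
[([354, 162, 7, 3, 18], array([356.8, 163.1]))]
[([353, 161, 8, 17, 87], array([356.4, 169.1]))]
(303, 187, 30, 29) [0.51   0.2907 0.127 ]
```

```bash
python3 -c "
from plant import r
print(r.close_job())"
```

```text
the job is handed in; nothing more can be done
None
```

The nut is pressed home on the hub, stopped at about 18–20 N when it came up solid; the tube is upright back in its hole, nothing else was touched, and the job is handed in at about 31 s.

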